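Lock the router table's insert ring with the pin spanner and set the speed

ROBOT

A 7-joint arm with a two-finger parallel gripper is mounted at the origin on the work surface. World frame = base frame: x ahead of the robot, y to its left, z up, the work surface at z = 0. Lengths are in mm, angles in rad, forces in N, time in s.
With the tool pointing down it reaches from about 425 to 800 mm from the base axis. Payload 8.3 kg.
Tool frame: the origin (TCP) lies at the very end of the fingers, on their centre line; the grasp point (between the pads) lies 19 mm behind it (env.grip_point_offset is the distance from the TCP to the grasp point, in mm); z points along the fingers, y is the line along which they close (so a half turn about z gives the same grasp; the last joint's range is limited). The gripper opens to 85 mm and grips with 20 to 120 N. Pads are 22 mm wide; open, the fingers measure 114 mm over their backs; the gripper's body (76 mm by 85 mm) begins 54 mm behind the grasp point. The pads swing forward as they close: fully open they stand 13 mm farther back than shut.
Start: joints at [1.074, 0.383, 0.016, 1.37, -0.006, 1.388, -0.046], TCP at [262.734, -567.075, 231.279] pointing down, gripper open.
Joint ranges: [-2.95, 2.95], [-0.25, 2.06], [-1.52, 1.56], [0.18, 2.33], [-1.44, 4.58], [0.02, 2.06], [-3.01, 3.01]. Speed limits (rad/s): [2.39, 2.39, 3.01, 3.01, 3.14, 3.14, 3.14].

INTERFACE

Orientations are given as a unit quaternion [x, y, z, w].
In Python, from bench import env, let_go, gripper_close, kin, viewer, workorder, status gives the robot as it stands. Calls block until the motion is done:
- env.goto(position, orientation): joint-space move of the TCP to a pose.
- env.servo_line(position, rotation=None, speed=150): straight line of the TCP; rotation=None keeps the orientation; speed is the mean speed in mm/s.
- env.move_j(angles): joint-space move.
- let_go() and gripper_close(strength=None): open the fingers fully, or close them until they stop; strength is the grip in N (None keeps the last).
- env.hold(seconds).
- kin.ik(position, orientation): joint angles nearest the present ones, or None.
- viewer.get_image(name): name is "scene" or "side" or "wrist"; returns a dict with "pixels" (400x640x3 uint8, blue, green, red), "fovy" (degrees; the focal length in pixels is half the picture's height over the tangent of half this angle, whatever the lens; pixels are square), "cx", "cy" (the principal point, pixels), "T" (4x4, takes a point from camera to world coordinates); the wrist camera has in their place "tool_from_camera" (4x4, takes a point from camera to tool coordinates, whose origin is the TCP and whose axes are the flange's). Camera axes: x right, y down, z forward; pixel columns grow to the right and rows downward; lengths in mm; the calibration is good to about 2 mm. A picture is of the moment at which its call begins: read the wrist's pose just before it. There is no depth.
A pose or a line that the arm cannot do raises env.PlanningError and nothing moves.
- workorder.job_done(): hands the job in; it is judged then, once.
Trained networks look in a picture, given as the dict that the camera call returned (one of the last four; its "shot" number tells which), for a name from the list of things; names that differ only in an ending like _2 or _b are one class to them, and where a whole thing is asked for, a point or a joint stands for the part that bears it (a point fixed in the world has none). Each returns a list of dicts, best first, with "confidence" (0 to 1); they miss things now and then, are a little off and sometimes report something else, mostly with a low value. They report only what shows in the picture. A call takes as long as a camera call. They do not tell look-alikes from the thing itself.
- viewer.masks_of(name, picture): "mask" (400x640 bool, what is visible of it) and "rect" ([centre column, centre row, width, height] in pixels, round what is visible of it).
Readings, each from a call of its own:
- status.current_clock(): time.
- status.current_joints(): joint angles.
- status.current_qvel(): joint speeds.
- status.current_effort(): joint torques, N m.
- status.current_tcp_pos(): TCP position.
- status.current_ee_rot(): TCP orientation.
- status.current_ft_force(): force on the tool from outside, world axes, zero at the start.
- status.current_ft_torque(): the same for the moment, N m.
- status.current_finger_gap(): opening from 0.0 (shut) to 1.0 (fully open).
- status.current_gripper_force(): force on a finger pad.
Only numpy, scipy, OpenCV 4.12 (cv2) and the standard library are available. Lean on these libraries where they do the work, as an engineer would, in place of code of your own. Each camera call takes 0.05 s, during which the arm holds its last target. There are 200 camera calls.

TASK

A big cutter has just been fitted in the bench router table, and its wide insert ring lies in the plate but is not yet locked. Take the two-pin spanner from its wooden rest, put both pins into the ring's two holes, turn the ring clockwise until it comes to its stop, then lay the spanner back on its rest as it was. Turn the clicking speed dial on the grey control box down to 2, and leave everything else on the bench where it stands.

Things in the scene. Friction and masses are not known exactly. Their poses are not given: they have to be found in the camera images.
- ring_center (a point): Centre of the insert ring's top face: black ring 90 mm across, 53 mm opening, flush in the aluminium plate amid the router table (290 x 380 mm, red, white top 200 mm above the bench). Its plywood fence, 50 mm high, stands 65 mm beyond this centre, away from the robot. z is up; y runs through the two holes and turns with the ring; -x is the side where the handle has room.
- ring_hole_left (a point): Mouth of one of the ring's two round spanner holes: 7.5 mm wide, 9 mm deep (right through), chamfered, 36 mm from the ring's centre along its +y axis, level with the top face.
- ring_hole_right (a point): Mouth of the other spanner hole, the same, 36 mm from the centre along -y. Either pin fits either hole, but the spanner's handle has room only on the robot's side (the fence is on the other).
- insert_ring (a joint): Turn of the insert ring, rad, 0 to 0.61, growing clockwise seen from above. Starts unlocked between 0 and 0.12; at 0.61 it is against its stop, locked (its white mark meets the red mark on the plate). It turns stiffly, about 0.25 N m, and stays where it is left.
- spanner_grip (a point): Grip point in the middle of the spanner's orange handle (22 wide, 18 high, 100 mm long: 37 ahead to 63 mm behind this point). x runs along the handle to the steel fork, z up. The pins' line is 95 mm ahead, the fork's underside (86 mm wide) 26 mm lower, the pin tips 33 mm lower. With the fork on the ring, 17 mm are free under the handle. 0.19 kg, balanced about 35 mm ahead of this point.
- spanner_pin_left (a point): Tip of the spanner's pin on its +y side. The pins point down from the fork's two prongs: 5 mm thick, 7 mm long, tapered tips, 72 mm apart.
- spanner_pin_right (a point): Tip of the spanner's pin on its -y side.
- rest_point (a point): Where spanner_grip lies when parked; x is the way the spanner points. The rest is two dark wooden supports on a pine chest (215 x 125 mm, top 46 mm below this point, 120 mm above the bench): a block 48 mm wide under the fork's cross bar, 58 mm ahead, and a saddle 12 mm thick, 45 mm behind, with a 40 mm wide notch, 14 mm deep, for the handle. Between them the handle is free.
- dial_grip (a point): Point on the speed dial's axis, 22 mm above the face of the grey control box (135 x 124 mm), whose face slopes at 35 degrees, rising away from the box's front. The dial is a round black knob, 38 mm across, 8 to 34 mm above the face, with an orange pointer. z is the dial's axis out of the face (35 degrees from vertical, leaning to the box's front); x is along the pointer and turns with it.
- speed_dial (a joint): Turn of the dial, rad, growing clockwise facing it. It clicks every 0.4 rad: position 1 at 0.0, 2 at 0.4, 3 at 0.8, 4 at 1.2, 5 at 1.6, 6 at 2.0; stops just beyond the ends. Six ticks mark them, growing longer from 1 (left, seen from the box's front) to 6; the tick of 2 is orange. Starts at 4, 5 or 6. A click takes about 0.06 N m; let go, it falls into the nearest click.
- spare_ring_mid (a point): Middle of a loose spare insert ring (black, 90 mm across, 30 mm opening, 9 mm thick) lying on the router table's top: leave alone.
- push_block_mid (a point): Middle of a yellow push block (110 x 60 mm, 54 mm high) on the router table's top: leave alone.
- paint_bottle_mid (a point): Middle of a white paint bottle (56 mm across, 150 mm high): leave alone.
- brush_pot_mid (a point): Middle of a white pot of brushes (88 mm across, 170 mm high with the brushes): leave alone.
- toy_car_mid (a point): Middle of a wooden toy car (110 x 58 mm, 54 mm high): leave alone.
- collet_wrench_mid (a point): Middle of a steel collet wrench (180 mm long, 8 mm thick) lying on the bench: leave alone.
Things that resemble listed ones, but are neither listed nor needed, are in the scene too. There is more than one size of the part that bears spanner_grip; the job needs the smaller.

How it is judged (in metres and radians):
On the way, in this order (a step that is already met when the one before it is completed fails the run):
1. both spanner pins are in the ring's two holes while the ring is still unlocked (((horizontal distance between spanner_pin_left and ring_hole_left below 0.004 m and z of spanner_pin_left in the frame of ring_hole_left below -0.003 m and horizontal distance between spanner_pin_right and ring_hole_right below 0.004 m and z of spanner_pin_right in the frame of ring_hole_right below -0.003 m) or (horizontal distance between spanner_pin_left and ring_hole_right below 0.004 m and z of spanner_pin_left in the frame of ring_hole_right below -0.003 m and horizontal distance between spanner_pin_right and ring_hole_left below 0.004 m and z of spanner_pin_right in the frame of ring_hole_left below -0.003 m)) and value of joint insert_ring below 0.25 rad), for 0.2 s.
2. the ring is turned to its stop with both pins still in the holes (((horizontal distance between spanner_pin_left and ring_hole_left below 0.004 m and z of spanner_pin_left in the frame of ring_hole_left below -0.003 m and horizontal distance between spanner_pin_right and ring_hole_right below 0.004 m and z of spanner_pin_right in the frame of ring_hole_right below -0.003 m) or (horizontal distance between spanner_pin_left and ring_hole_right below 0.004 m and z of spanner_pin_left in the frame of ring_hole_right below -0.003 m and horizontal distance between spanner_pin_right and ring_hole_left below 0.004 m and z of spanner_pin_right in the frame of ring_hole_left below -0.003 m)) and value of joint insert_ring above 0.56 rad), for 0.1 s.
At the end, for the whole second after the job is handed in: The insert ring is at its stop (joint above 0.56 rad), the dial rests in click 2 (0.3 to 0.5 rad), and the spanner lies still and let go on its rest: its grip point within 20 mm sideways and 6 mm in height of rest_point, pins down, pointing along the rest within 0.2 rad (value of joint insert_ring above 0.56 rad and value of joint speed_dial between 0.3 and 0.5 rad and horizontal distance between spanner_grip and rest_point below 0.02 m and z of spanner_grip in the frame of rest_point between -0.006 and 0.006 m and angle between the x axis of spanner_grip and the x axis of rest_point, either way round below 0.2 rad and angle between spanner_grip's own z axis and vertical below 0.15 rad and linear speed of spanner below 0.02 m/s); the robot touches nothing.
It fails at once if a bystander is pushed more than 25 mm or knocked over (distance of any of spare_ring_mid, push_block_mid, paint_bottle_mid, brush_pot_mid, toy_car_mid, collet_wrench_mid from where it was at the start of the episode above 0.025 m).
It also fails if it takes over 69 s, if anything falls off the work surface, if the arm or the gripper's body presses on something with over 40 N, if the wrist force passes 120 N, or if a joint passes its speed limit or range.

## Working session

There is one attempt and no reset: what is moved stays moved. The work goes in short steps, each a Python script; the robot and the scene stay as the last script left them, time stands still between calls to the robot, and variables do not carry over. Pictures are saved under pics/ and viewed, at most 10 in all, crops included, and the job is handed in when it is done.

```bash
ls; mkdir -p pics; python3 - <<'E'
from bench import env,viewer,status
import cv2,numpy as np
ims=[viewer.get_image(n) for n in ("scene","side")]
for i in ims: print(i['fovy'],i['cx'],i['cy'],i['shot'],np.round(i['T'],3).tolist())
w=viewer.get_image("wrist"); print(w['fovy'],w['cx'],w['cy'],np.round(w['tool_from_camera'],3).tolist())
for n,i in zip(("scene","side"),ims): cv2.imwrite(f'pics/{n}0.png',cv2.resize(i['pixels'],(800,500),interpolation=cv2.INTER_CUBIC))
print(status.current_clock(),status.current_tcp_pos(),status.current_ee_rot(),env.grip_point_offset)
E
```

```text
pics
44.187497920846056 329.62230028534606 201.8513516644026 1 [[-0.126, 0.857, -0.5, 1247.547], [0.992, 0.105, -0.07, 136.02], [-0.007, -0.505, -0.863, 1460.774], [0.0, 0.0, 0.0, 1.0]]
53.31420932226667 312.8560894465094 198.29637342827604 2 [[-0.815, -0.423, 0.396, 74.937], [-0.579, 0.604, -0.547, 599.725], [-0.007, -0.675, -0.737, 945.249], [0.0, 0.0, 0.0, 1.0]]
70.55272496451363 314.5104819158979 195.36314848975613 [[-0.001, -0.953, -0.304, 76.978], [1.0, -0.0, -0.002, 0.355], [0.001, -0.304, 0.953, -142.694], [0.0, 0.0, 0.0, 1.0]]
0.15 [ 262.55704632 -566.73177882  230.48590278] [ 9.76562507e-01  2.15232539e-01 -1.85022925e-04 -7.68352546e-04] 18.700000000000003
```

View pics/scene0.png

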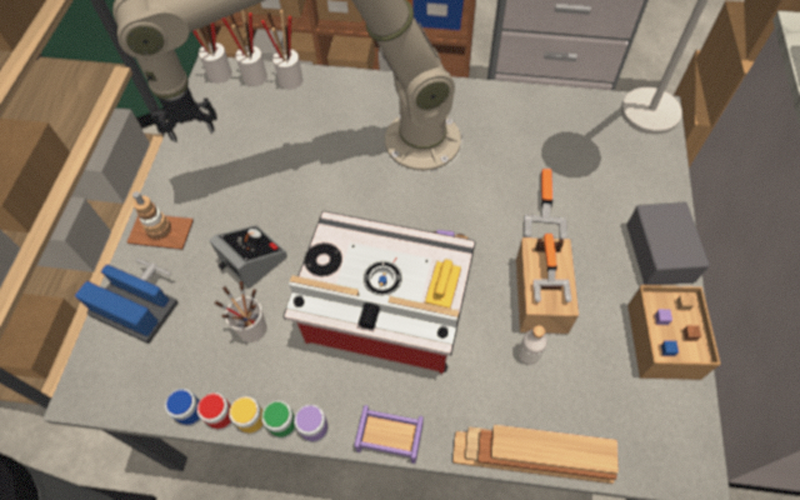

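View pics/side0.png

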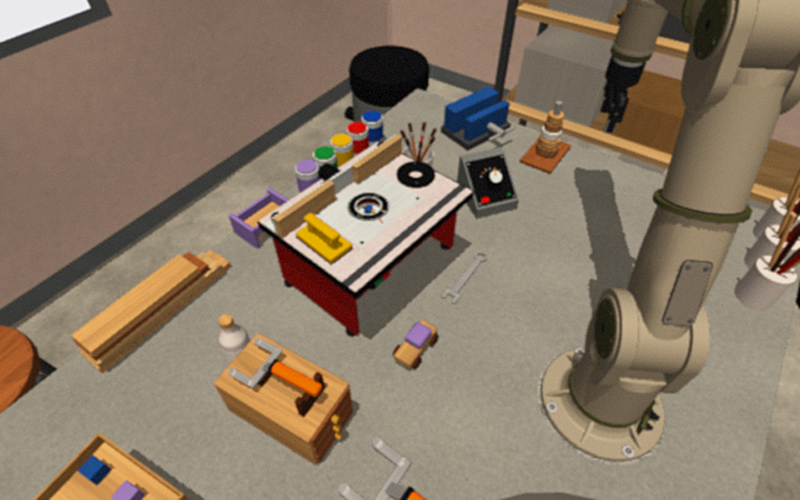

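The scene view (800-px copies) shows two orange-handled spanners: one on the pine chest at (550,265), and one lying on the bench at (545,200) with a wider fork. In the side view they are at (290,378) and (390,480). The one on the chest's wooden rest should be the smaller one, which I'll confirm by measurement and a crop. The ring is at scene (383,278) and the dial at (250,233).

```bash
cat > h.py <<'E'
from bench import env,let_go,gripper_close,kin,viewer,workorder,status
import numpy as np,cv2
from scipy.spatial.transform import Rotation as R
def shot(name):
    if name=="wrist":
        p=np.array(status.current_tcp_pos());q=R.from_quat(status.current_ee_rot())
        im=viewer.get_image(name);T=np.eye(4);T[:3,:3]=q.as_matrix();T[:3,3]=p
        im['Tw']=T@np.array(im['tool_from_camera'])
    else:
        im=viewer.get_image(name);im['Tw']=np.array(im['T'])
    im['f']=200/np.tan(np.radians(im['fovy']/2));return im
def ray(im,uv):
    d=im['Tw'][:3,:3]@np.array([(uv[0]-im['cx'])/im['f'],(uv[1]-im['cy'])/im['f'],1.])
    return im['Tw'][:3,3],d/np.linalg.norm(d)
def onz(im,uv,z):
    o,d=ray(im,uv);return o+d*(z-o[2])/d[2]
def proj(im,X):
    c=np.linalg.inv(im['Tw'])@np.append(X,1);return np.array([im['cx'],im['cy']])+im['f']*c[:2]/c[2]
def tri(obs):  # [(im,uv)...] -> point, residual mm
    A=np.zeros((3,3));b=np.zeros(3);L=[ray(i,u) for i,u in obs]
    for o,d in L: P=np.eye(3)-np.outer(d,d);A+=P;b+=P@o
    X=np.linalg.solve(A,b);return X,[round(float(np.linalg.norm(np.cross(X-o,d))),1) for o,d in L]
def down(yaw): # tool down; tool x axis at 'yaw' in world
    return (R.from_euler('z',yaw)*R.from_euler('x',np.pi)).as_quat()
def save(im,name,crop=None,k=1):
    p=im['pixels']
    if crop: x0,y0,x1,y1=crop;p=p[y0:y1,x0:x1]
    cv2.imwrite('pics/'+name,cv2.resize(p,None,fx=k,fy=k,interpolation=cv2.INTER_CUBIC))
E
python3 - <<'E'
from h import *
s=shot("scene");d=shot("side")
for n,z in dict(spanner_grip=166,insert_ring=200,speed_dial=90,spare_ring_mid=205,push_block_mid=227,paint_bottle_mid=75,brush_pot_mid=70,toy_car_mid=27,collet_wrench_mid=4).items():
    for nm,im in(("scene",s),("side",d)):
        for r in viewer.masks_of(n,im)[:3]:
            print(n,nm,round(r['confidence'],2),np.round(r['rect']),np.round(onz(im,r['rect'][:2],z)))
# rest fork / dial from both
print(tri([(s,(250*.8,233*.8)),(d,(495*.8,177*.8))]), tri([(s,(383*.8,278*.8)),(d,(369*.8,207*.8))]))
print(status.current_clock())
E
```

```text
spanner_grip scene 0.73 [442. 214.  30.  57.] [499. 371. 166.]
spanner_grip scene 0.58 [438. 163.  35.  52.] [315. 355. 166.]
spanner_grip side 0.84 [305. 375.  64.  45.] [242. 398. 166.]
spanner_grip side 0.8 [220. 293.  70.  42.] [497. 365. 166.]
insert_ring scene 0.65 [305. 222.  34.  27.] [594. -28. 200.]
insert_ring side 0.76 [294. 163.  33.  22.] [594. -30. 200.]
speed_dial scene 0.69 [306. 223.  33.  26.] [540. -39.  90.]
speed_dial side 0.71 [397. 142.  10.  14.] [ 452. -401.   90.]
speed_dial side 0.5 [292. 165.  32.  22.] [ 671. -113.   90.]
speed_dial side 0.3 [224. 320. 103. 107.] [481. 387.  90.]
spare_ring_mid scene 0.96 [258. 207.  30.  28.] [ 565. -173.  205.]
spare_ring_mid side 0.88 [334. 142.  31.  22.] [ 550. -163.  205.]
push_block_mid scene 0.26 [305. 220.  32.  32.] [601. -25. 227.]
push_block_mid side 0.8 [259. 191.  44.  38.] [584. 124. 227.]
paint_bottle_mid scene 0.78 [426. 277.  21.  30.] [669. 342.  75.]
paint_bottle_mid side 0.77 [187. 273.  28.  36.] [655. 346.  75.]
brush_pot_mid scene 0.67 [441. 213.  28.  53.] [440. 385.  70.]
brush_pot_mid scene 0.63 [194. 250.  39.  48.] [ 665. -373.   70.]
brush_pot_mid side 0.65 [333. 115.  31.  34.] [ 724. -434.   70.]
toy_car_mid scene 0.59 [365. 187.  14.   4.] [343. 134.  27.]
toy_car_mid scene 0.34 [204. 190.  13.  14.] [ 422. -414.   27.]
toy_car_mid side 0.55 [334. 275.  37.  40.] [361. 112.  27.]
collet_wrench_mid side 0.75 [187. 272.  24.  35.] [704. 324.   4.]
collet_wrench_mid side 0.74 [370. 221.  34.  43.] [ 382. -121.    4.]
(array([ 452.44868023, -401.18652303,   94.99041268]), [2.4, 2.4]) (array([589.50842553, -26.68151345, 194.41576671]), [2.6, 2.6])
1.15
```

```bash
python3 - <<'E'
from h import *
D=np.array([452,-401,95.])
fr=np.arctan2(401,-452) # front direction guess: towards base
def tool(axis,roll):
    z=-axis/np.linalg.norm(axis);x=np.cross(np.cross(z,[0,0,1.]),z);x/=np.linalg.norm(x);y=np.cross(z,x)
    return R.from_matrix(np.c_[x,y,z])*R.from_euler('z',roll)
ax=np.array([np.cos(fr)*np.sin(.4),np.sin(fr)*np.sin(.4),np.cos(.4)])
q0=np.array(status.current_joints());best=None
for roll in np.arange(-np.pi,np.pi,np.pi/8):
    q=kin.ik((D+ax*130).tolist(),tool(ax,roll).as_quat().tolist())
    if q is not None:
        m=np.abs(np.array(q)-q0).max(); print(round(roll,2),round(m,2),np.round(q,2))
        if best is None or m<best[0]: best=(m,roll)
env.goto((D+ax*130).tolist(),tool(ax,best[1]).as_quat().tolist())
im=shot("wrist");save(im,'dial1.png',k=1.25);np.savez('d1.npz',T=im['Tw'])
print(best,status.current_clock(),status.current_ft_force())
E
```

```text
-3.14 1.53 [ 0.92 -0.03 -0.26  1.96  0.03  0.81  1.49]
-2.75 1.14 [ 0.87 -0.03 -0.22  1.96  0.03  0.81  1.09]
-2.36 0.74 [ 0.86 -0.04 -0.2   1.96  0.03  0.81  0.7 ]
-1.96 0.59 [ 0.86 -0.04 -0.21  1.96  0.03  0.81  0.3 ]
-1.57 0.59 [ 0.87 -0.04 -0.21  1.96  0.03  0.81 -0.09]
-1.18 0.59 [ 0.86 -0.04 -0.21  1.96  0.03  0.81 -0.48]
-0.79 0.83 [ 0.84 -0.04 -0.19  1.96  0.03  0.81 -0.87]
-0.39 1.22 [ 0.81 -0.04 -0.15  1.97  0.03  0.81 -1.27]
0.0 1.62 [ 0.77 -0.04 -0.12  1.97  0.03  0.81 -1.66]
0.39 2.01 [ 0.75 -0.04 -0.1   1.97  0.03  0.81 -2.06]
0.79 2.41 [ 0.72 -0.04 -0.07  1.97  0.04  0.81 -2.45]
1.18 2.8 [ 0.71 -0.04 -0.06  1.97  0.04  0.81 -2.84]
1.57 2.9 [-0.48 -0.18  1.04  2.    0.28  0.85  2.86]
1.96 2.51 [-0.48 -0.18  1.04  2.    0.28  0.85  2.46]
2.36 2.32 [ 0.95 -0.03 -0.29  1.96  0.02  0.81  2.27]
2.75 1.93 [ 0.93 -0.03 -0.28  1.96  0.03  0.81  1.88]
(np.float64(0.5928385991162115), np.float64(-1.5707963267948966)) 2.1917 [ 0.04552184 -0.48955924  0.14310879]
```

View pics/dial1.png

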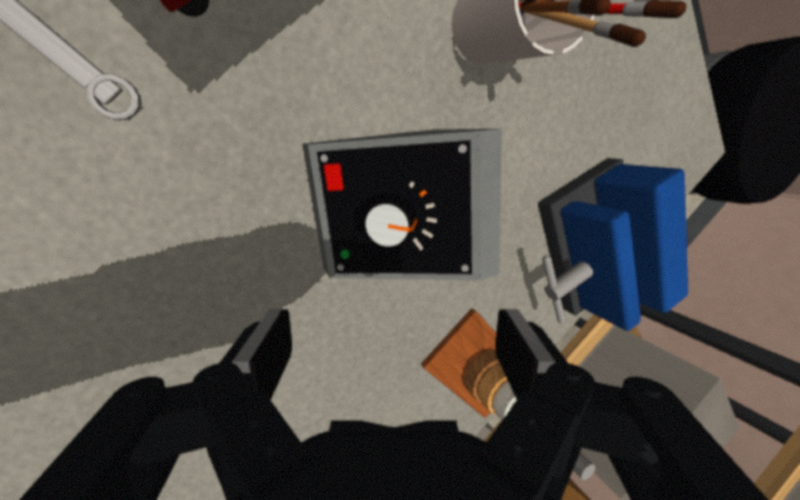

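The picture shows the box face with the white-capped dial at (387,225), its orange pointer tip at (412,229), and ticks from short 1 (412,184) through orange 2 (424,193) to 6 (418,245). The box's back is to the right, and the screws are at (324,158), (463,148), (340,268) and (465,268). I'll take a second, closer view along the axis.

```bash
python3 - <<'E'
from h import *
T1=np.load('d1.npz')['T']
im=shot("wrist")
k=1.25
S={n:np.array(p)/k for n,p in dict(fl=(324,158),bl=(463,148),fr=(340,268),br=(465,268)).items()}
P={n:onz(im,S[n],37 if n[0]=='f' else 97) for n in S}
for n in P: print(n,np.round(P[n]))
u=(P['fl']+P['fr']-P['bl']-P['br'])[:2];fr=np.arctan2(u[1],u[0]);print('front yaw',fr)
ax=np.array([np.cos(fr)*np.sin(.61),np.sin(fr)*np.sin(.61),np.cos(.61)])
D=onz(im,np.array((387,225))/k,95)-12*ax; print('dial grip',D,'axis',ax)
# camera pose on axis: camera origin at D+200*ax, lookdir ~ -ax ; choose tool so that camera z=-ax
tc=np.array(im['tool_from_camera'])
best=None
q0=np.array(status.current_joints())
for roll in np.arange(-np.pi,np.pi,np.pi/12):
    z=-ax;x=np.cross([0,0,1.],z);x/=np.linalg.norm(x)
    Rc=np.c_[x,np.cross(z,x),z]@R.from_euler('z',roll).as_matrix()
    Tc=np.eye(4);Tc[:3,:3]=Rc;Tc[:3,3]=D+190*ax+20*Rc[:,1]*0
    Tt=Tc@np.linalg.inv(tc)
    q=kin.ik(Tt[:3,3].tolist(),R.from_matrix(Tt[:3,:3]).as_quat().tolist())
    if q is not None and Tt[2,3]>120:
        m=np.abs(np.array(q)-q0).max()
        if best is None or m<best[0]: best=(m,Tt,q)
print(best[0],np.round(best[1],2).tolist())
env.goto(best[1][:3,3].tolist(),R.from_matrix(best[1][:3,:3]).as_quat().tolist())
im2=shot("wrist");save(im2,'dial2.png',k=1.25);np.savez('d2.npz',T=im2['Tw']);print(proj(im2,D)*k,status.current_clock())
np.savez('d1.npz',T=T1)
E
```

```text
fl [ 458. -335.   37.]
bl [ 539. -395.   97.]
fr [ 397. -418.   37.]
br [ 476. -480.   97.]
front yaw 2.4884246499405887
dial grip [ 456.92477114 -398.93876069   85.16422379] axis [-0.4549499   0.34813463  0.81964802]
1.4381660323514582 [[-0.17, 0.89, 0.43, 444.09], [0.98, 0.21, -0.05, -415.48], [-0.14, 0.41, -0.9, 122.5], [0.0, 0.0, 0.0, 1.0]]
[394.14519613 244.59437616] 3.5833
```

View pics/dial2.png

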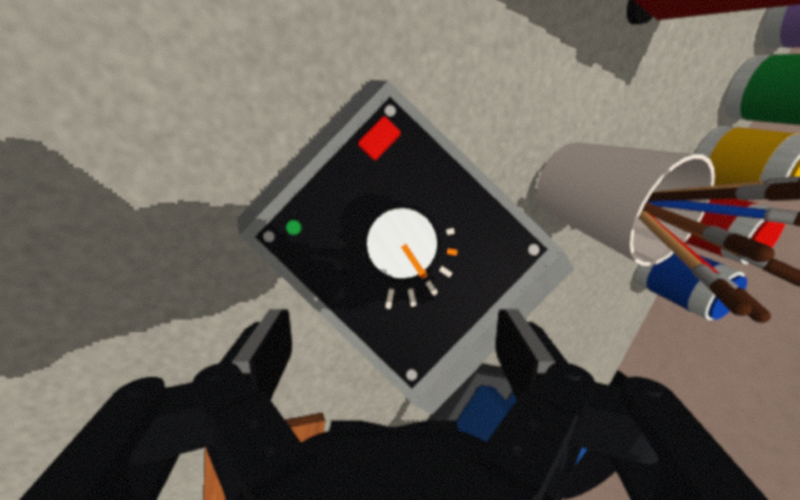

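The second view shows the pointer at (425,276), in line with tick 4 (432,288). The orange tick 2 is at (452,252), the cap at (402,243), and the screws at (390,111), (268,237), (534,250) and (411,375). Getting to 2 takes 0.8 rad counterclockwise.

```bash
python3 - <<'E'
from h import *
k=1.25
im=shot("wrist");a=dict(im,Tw=np.load('d1.npz')['T']);b=dict(im,Tw=np.load('d2.npz')['T'])
u1=dict(fl=(324,158),bl=(463,148),fr=(340,268),br=(465,268),cap=(387,225))
u2=dict(fl=(390,111),fr=(268,237),bl=(534,250),br=(411,375),cap=(402,243))
P={}
for n in u1:
    P[n],r=tri([(a,np.array(u1[n])/k),(b,np.array(u2[n])/k)]);print(n,np.round(P[n],1),r)
c=(P['fl']+P['fr']+P['bl']+P['br'])/4
f=P['fl']+P['fr']-P['bl']-P['br'];l=P['fl']+P['bl']-P['fr']-P['br']
n=np.cross(l,f);n=n/np.linalg.norm(n);n*=np.sign(n[2]);print('c',c,'n',n,'slope',np.degrees(np.arccos(n[2])),'front',np.arctan2(f[1],f[0]),(P['cap']-c)@n)
fr=np.arctan2(f[1],f[0]);s=np.radians(35);ax=np.array([np.cos(fr)*np.sin(s),np.sin(fr)*np.sin(s),np.cos(s)])
base=P['cap']-34*ax;print('base from cap',base)
D=((c+22*ax)+(P['cap']-12*ax))/2;print('D',D)
np.savez('dial.npz',D=D,ax=ax)
G=D+3*ax; z=-ax;x=np.cross([0,0,1.],z);x/=np.linalg.norm(x);best=None
for roll in np.arange(-np.pi,np.pi,np.pi/24):
    Q=[];ok=True
    for dr in(0,.85):
        M=R.from_rotvec(ax*dr)*R.from_matrix(np.c_[x,np.cross(z,x),z])*R.from_euler('z',roll)
        for h in (-18.7,80):
            q=kin.ik((G+h*ax).tolist(),M.as_quat().tolist());ok&=q is not None;Q.append(q)
    if ok:
        m=np.abs(np.array(Q)-np.array(status.current_joints())).max()
        if best is None or m<best[0]: best=(m,roll,Q)
print(best[0],best[1],np.round(best[2],2).tolist());np.savez('dial.npz',D=D,ax=ax,roll=best[1])
E
```

```text
fl [ 457.6 -333.6   44.4] [0.1, 0.1]
bl [ 533.3 -389.   109.4] [0.1, 0.1]
fr [ 397.7 -413.2   46.5] [0.0, 0.0]
br [ 473.6 -469.9  109. ] [0.0, 0.0]
cap [ 450.6 -390.2  103.7] [0.1, 0.1]
c [ 465.54245421 -401.44022174   77.29171281] n [-0.4450212   0.34022642  0.82837318] slope 34.06801530167792 front 2.504925194710056 32.31064946153476
base from cap [ 466.29980463 -401.79830472   75.81342072]
D [ 455.77468126 -394.11721584   94.57391174]
0.5334640351769241 -0.7853981633974509 [[0.67, 0.17, 0.0, 2.18, -0.12, 0.18, 0.93], [0.89, -0.08, -0.21, 2.22, -0.11, 0.39, 0.92], [0.78, 0.17, -0.12, 2.18, -0.0, 0.18, 1.67], [0.85, -0.08, -0.17, 2.22, -0.1, 0.39, 1.76]]
```

```bash
python3 - <<'E'
from h import *
d=np.load('dial.npz');D,ax,roll=d['D'],d['ax'],float(d['roll'])
G=D+3*ax; z=-ax;x=np.cross([0,0,1.],z);x/=np.linalg.norm(x)
M=lambda dr:(R.from_rotvec(ax*dr)*R.from_matrix(np.c_[x,np.cross(z,x),z])*R.from_euler('z',roll)).as_quat().tolist()
env.goto((G+80*ax).tolist(),M(0))
tip=G-18.7*ax
env.servo_line(tip.tolist(),speed=100)
print('f',status.current_ft_force(),np.array(status.current_tcp_pos())-tip)
gripper_close(40);print('gap',status.current_finger_gap()*85,'f',status.current_ft_force(),status.current_clock())
for a in np.arange(.17,.86,.17):
    env.servo_line(tip.tolist(),M(a),speed=30)
    print(round(a,2),np.round(status.current_ft_torque(),2),np.round((R.from_quat(status.current_ee_rot())*R.from_quat(M(a)).inv()).magnitude(),3))
print('f',status.current_ft_force())
let_go();env.servo_line((G+80*ax).tolist(),speed=150)
im=shot("wrist");save(im,'dial3.png',(160,60,480,300),2);print(proj(im,D),status.current_clock(),status.current_joints())
for X in(D+12*ax,): print((proj(im,X)-[160,60])*2)
E
```

```text
f [ 0.3491954   1.24354002 -0.31026468] [ 0.04632995 -0.13813409  0.37815648]
gap 36.50395579618861 f [-4.18816829  4.9763301   7.31658379] 5.7583
0.17 [0.71 0.39 0.18] 0.002
0.34 [0.66 0.32 0.34] 0.002
0.51 [0.79 0.23 0.31] 0.002
0.68 [0.83 0.22 0.39] 0.003
0.85 [0.92 0.21 0.39] 0.003
f [-3.31950257  6.23826764  8.85017625]
[315.82824319 202.79026999] 8.7333 [ 1.25122948 -0.07281721 -0.54566575  2.20721643 -0.18742265  0.39289187
  1.84469642]
[311.77548431 295.36671049]
```

View pics/dial3.png

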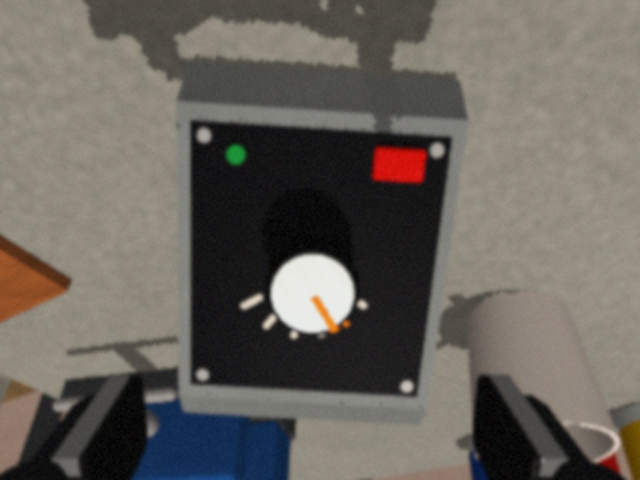

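The pointer tip is at (335,330) and the orange tick at (347,324), with some parallax, so I'll unproject both to compare angles.

```bash
cat > dchk.py <<'E'
from h import *
d=np.load('dial.npz');D,ax=d['D'],d['ax']
e1=np.cross([0,0,1.],ax);e1/=np.linalg.norm(e1);e2=np.cross(ax,e1)
def ang(im,uv,h,c=None):
    o,r=ray(im,uv);C=D+(h-22)*ax;X=o+r*((C-o)@ax)/(r@ax)-(C if c is None else c);return np.arctan2(X@e2,X@e1)
E
python3 - <<'E'
from dchk import *
im=shot("wrist");u=lambda x,y:np.array((x,y))/2+[160,60]
t=[ang(im,u(*p),0) for p in((362,304),(347,324),(321,335),(293,335),(269,322),(251,301))]
print('ticks',np.round(t,2),'pointer',ang(im,u(335,330),34), 'by dir',ang(im,u(335,330),34)-0)
o,r=ray(im,u(312,293));C=D+12*ax;cap=o+r*((C-o)@ax)/(r@ax);print(cap-C,ang(im,u(335,330),34,cap))
E
```

```text
ticks [2.61 2.21 1.78 1.38 0.97 0.55] pointer 2.222297506268557 by dir 2.222297506268557
[-0.82666257  0.89182252 -0.83668471] 2.16519572516792
```

The pointer angle (2.17–2.22) matches tick 2 (2.21), so the dial is done. Next is the spanner on the chest.

```bash
python3 - <<'E'
from h import *
p=np.array(status.current_tcp_pos());print(p)
q=kin.ik([300,-380,380],down(np.pi)); print(q is not None)
env.servo_line([p[0]-20,p[1]+20,max(p[2]+120,360)],speed=250)
env.goto([560,0,420],down(np.pi)); env.goto([470,360,340],down(np.pi))
print(status.current_clock(),np.round(status.current_joints(),2))
a=shot("wrist");A=viewer.masks_of("spanner_grip",a);print([(r['confidence'],np.round(r['rect'])) for r in A])
env.servo_line([480,385,270],speed=200)
b=shot("wrist");B=viewer.masks_of("spanner_grip",b);print([(r['confidence'],np.round(r['rect'])) for r in B])
save(a,'sp1.png',k=1);save(b,'sp2.png',k=1)
v=np.vstack([a['pixels'],b['pixels']]);cv2.imwrite('pics/sp12.png',cv2.resize(v[:,:],(480,600),interpolation=cv2.INTER_AREA))
np.savez('sp.npz',Ta=a['Tw'],Tb=b['Tw']);print(status.current_clock())
E
```

```text
[ 417.53301578 -365.5416096   161.61370254]
TrueTraceback (most recent call last):
  File "<stdin>", line 4, in <module>
bench.PlanningError: the arm cannot follow that straight line within its joint ranges
```

```bash
python3 - <<'E'
from h import *
env.goto([480,-330,400],down(2.4))
env.goto([560,0,420],down(np.pi)); env.goto([470,360,340],down(np.pi))
print(status.current_clock(),np.round(status.current_joints(),2))
a=shot("wrist");A=viewer.masks_of("spanner_grip",a);print([(r['confidence'],np.round(r['rect'])) for r in A])
env.servo_line([480,385,270],speed=200)
b=shot("wrist");B=viewer.masks_of("spanner_grip",b);print([(r['confidence'],np.round(r['rect'])) for r in B])
save(a,'sp1.png',k=1);save(b,'sp2.png',k=1)
v=np.hstack([a['pixels'],b['pixels']]);cv2.imwrite('pics/sp12.png',cv2.resize(np.vstack([a['pixels'],b['pixels']]),(480,600),interpolation=cv2.INTER_AREA))
np.savez('sp.npz',Ta=a['Tw'],Tb=b['Tw']);print(status.current_clock())
E
```

```text
12.7167 [ 0.06  0.54 -1.24  1.22  0.51  1.71  0.52]
[(0.88, array([329.,  29.,  82.,  51.])), (0.64, array([327., 183.,  68., 136.]))]
[(0.98, array([309.,  21.,  97.,  36.])), (0.56, array([304., 193.,  87., 172.]))]
13.4417
```

View pics/sp12.png

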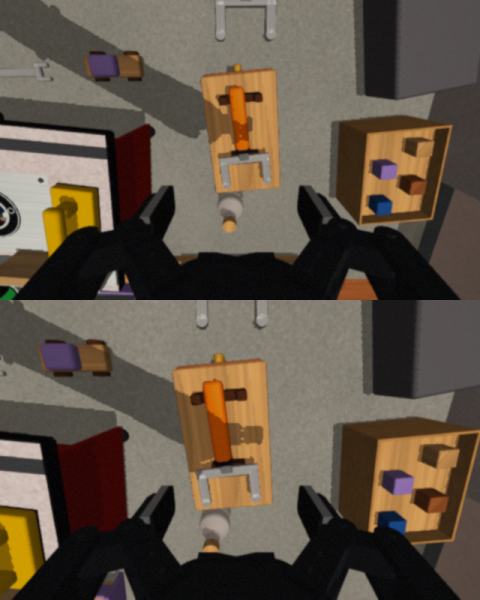

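Both wrist views show the chest spanner (upper view: handle (238,118), fork (245,165); lower view: handle (216,422), fork (228,480)) and the bench spanner (its fork at (245,15) in the upper view). The chest spanner sits on the wooden rest and its fork looks smaller even though it is nearer the camera. One enlarged crop will confirm this and give edges to measure.

```bash
python3 - <<'E'
from h import *
a=cv2.imread('pics/sp1.png');b=cv2.imread('pics/sp2.png')
A=cv2.resize(a[80:260,275:375],None,fx=3.3,fy=3.3,interpolation=cv2.INTER_CUBIC)
B=cv2.resize(b[90:290,240:360],None,fx=3,fy=3,interpolation=cv2.INTER_CUBIC)
print(A.shape,B.shape)
A=cv2.copyMakeBorder(A,0,600-A.shape[0],0,0,cv2.BORDER_CONSTANT)
cv2.imwrite('pics/spcrop.png',np.hstack([A,B]))
E
```

```text
(594, 330, 3) (600, 360, 3)
```

View pics/spcrop.png

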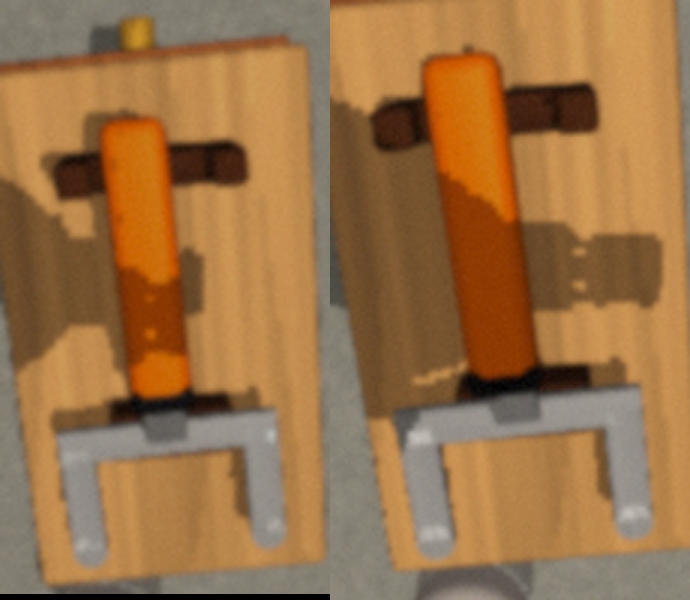

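The crop (left: view 1, right: view 2) shows the candidate on the dark wooden rest. Its prong-end centres are at A (91,550), (268,532) and B (435,539), (634,521), and its handle ends at A (133,118), (162,395) and B (460,54), (503,375). I'll triangulate the prong spacing against 72 mm and compare it with the bench spanner.

```bash
python3 - <<'E'
from h import *
im=shot("wrist");s=np.load('sp.npz');a=dict(im,Tw=s['Ta']);b=dict(im,Tw=s['Tb'])
ua=lambda x,y:(x/3.3+275,y/3.3+80);ub=lambda x,y:((x-330)/3+240,y/3+90)
pts=dict(pl=((91,550),(435,539)),pr=((268,532),(634,521)),rear=((133,120),(461,56)),front=((161,395),(503,375)),
 cl=((58,433),(397,411)),cr=((276,411),(641,386)), sadl=((60,178),(377,128)),sadr=((240,162),(594,106)))
# image left/right -> world y: image x
P={}
for n,(p,q) in pts.items():
    P[n],r=tri([(a,ua(*p)),(b,ub(*q))]);print(n,np.round(P[n],1),r)
m=(P['pl']+P['pr'])/2;v=P['pl']-P['pr'];print('spacing',np.linalg.norm(v),'corner width',np.linalg.norm(P['cl']-P['cr']))
ax=np.array([-v[1],v[0]])/np.hypot(*v[:2]);ax*=np.sign(ax[0]);print('yaw pins',np.arctan2(ax[1],ax[0]))
h=(P['front']-P['rear'])[:2];print('yaw handle',np.arctan2(h[1],h[0]),np.hypot(*h))
print('grip from pins',m[:2]-95*ax,'grip from handle', P['front'][:2]-37*h/np.hypot(*h),P['rear'][:2]+63*h/np.hypot(*h))
# bench spanner prongs in view b (480x600 montage): (202,322),(263,320)
w=[onz(b,((x)/.75,(y-300)/.75),20) for x,y in((202,322),(263,320))];print('bench prong spacing',np.linalg.norm(w[0]-w[1]))
E
```

```text
pl [571.1 341.7 146.4] [0.4, 0.4]
pr [565.2 413.2 143.5] [0.1, 0.1]
rear [404.1 359.2 172.2] [0.0, 0.0]
front [497.4 368.8 171.6] [0.0, 0.0]
cl [523.3 329.5 140.4] [0.1, 0.1]
cr [516.5 415.4 134.8] [0.2, 0.2]
sadl [422.7 335.3 173. ] [0.5, 0.5]
sadr [419.  396.5 149.9] [0.2, 0.2]
spacing 71.8293415002962 corner width 86.34883146411897
yaw pins 0.08161751350189123
yaw handle 0.10222927791069819 93.77141096969942
grip from pins [473.48733716 369.69768935] grip from handle [460.62050142 364.99466921] [466.81657184 365.63030486]
bench prong spacing 99.98891318131032
```

This confirms it: the chest spanner's pins are 71.8 mm apart and the bench one's about 100 mm, so the chest one is the smaller. I'll grip with the camera on the fork side (tool x along the handle), so the prongs stay in view.

```bash
python3 - <<'E'
from h import *
env.servo_line([470,370,310],speed=200)
env.move_j([-0.66,0.3,0,1.3,0,1.54,-2.15])
print(np.round(status.current_tcp_pos()),status.current_clock())
yaw=.09;g=np.array([468.,367.,166.])
env.goto([g[0],g[1],230],down(yaw));print(np.round(status.current_joints(),2))
c=shot("wrist");save(c,'sp3.png')
env.servo_line([g[0],g[1],g[2]-18.7],speed=100)
print('f',status.current_ft_force())
gripper_close(60);print('gap',status.current_finger_gap()*85,status.current_ft_force(),status.current_ft_torque())
d=shot("wrist");save(d,'grasp.png');print(status.current_tcp_pos(),R.from_quat(status.current_ee_rot()).as_matrix().round(3).tolist(),status.current_clock())
np.savez('rest.npz',tcp=np.array([g[0],g[1],g[2]-18.7]),yaw=yaw,real=status.current_tcp_pos(),T3=c['Tw'],Tg=d['Tw'])
for y in(0,-.6):
    q=kin.ik([505,-25,300],down(y));print(None if q is None else np.round(q,2))
cv2.imwrite('pics/grasp2.png',np.vstack([c['pixels'][0:300,150:490],d['pixels'][0:300,150:490]]))
E
```

```text
[490. 341. 314.] 16.1083
[-0.7   0.32 -0.02  1.46  0.01  1.37 -2.2 ]
f [1.01175673 0.79025984 0.38857263]
gap 21.183657558893852 [-8.51015472e-01  5.29549630e-04  1.80594993e+00] [-0.01090739  0.06723424  0.02243471]
[468.09581113 367.16346388 147.60430425] [[0.996, 0.09, 0.0], [0.09, -0.996, 0.0], [0.0, -0.0, -1.0]] 18.2333
[-0.21  0.1   0.22  1.58 -0.02  1.47 -1.56]
[-0.29  0.09  0.3   1.58 -0.03  1.47 -2.16]
```

View pics/grasp2.png

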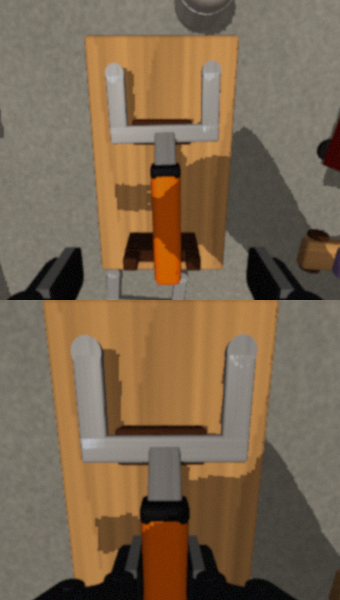

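Both prong ends show clearly in the lower picture, at full-image (236,50) and (392,50), so I can calibrate the pins in the tool frame from here. I'll lift, carry the spanner over to the ring, and look from two heights.

```bash
python3 - <<'E'
from h import *
p=np.load('rest.npz')['tcp']
# pins in tool frame
def pins(im,uvs):
    T=im['Tw'];out=[]
    tf=np.array(im['tool_from_camera'])
    for uv in uvs:
        d=tf[:3,:3]@np.array([(uv[0]-im['cx'])/im['f'],(uv[1]-im['cy'])/im['f'],1]);o=tf[:3,3]
        out.append(o+d*(2.3-o[2])/d[2])
    return np.array(out)
g=shot("wrist");print('pins tool',pins(g,[(236.5,50),(392.5,50)]).round(1).tolist())
env.servo_line([p[0],p[1],330],speed=150)
print('lifted f',status.current_ft_force(),status.current_ft_torque(),status.current_finger_gap()*85)
l=shot("wrist");gg=cv2.matchTemplate(cv2.cvtColor(l['pixels'][20:400,215:415],6),cv2.cvtColor(g['pixels'][30:150,225:405],6),cv2.TM_CCOEFF_NORMED);print('shift',cv2.minMaxLoc(gg))
env.goto([500,0,350],down(0))
env.goto([505,-28,330],down(0));a=shot("wrist")
for n in("insert_ring","ring_center"):
  for r in viewer.masks_of(n,a): print(n,r['confidence'],np.round(r['rect']),onz(a,r['rect'][:2],200).round(1))
env.servo_line([505,-28,290],speed=150);b=shot("wrist")
for r in viewer.masks_of("insert_ring",b): print(r['confidence'],np.round(r['rect']),onz(b,r['rect'][:2],200).round(1))
print(status.current_clock(),np.round(status.current_joints(),2))
np.savez('ring.npz',Ta=a['Tw'],Tb=b['Tw'],Tg=g['Tw'])
for n,i in(('l',l),('ra',a),('rb',b)): save(i,n+'.png')
E
```

```text
pins tool [[101.4, -35.6, 2.3], [101.3, 36.5, 2.3]]
lifted f [-0.74210777 -0.60967456 -1.47234057] [0.05514806 0.0558599  0.01745348] 21.146102080761715
shift (-0.08832899481058121, 0.5058004260063171, (20, 23), (10, 8))
insert_ring 0.94 [311.  88. 101.  97.] [596.3 -25.2 200. ]
ring_center 0.74 [313. 187. 188. 309.] [503.5 -27.  200. ]
ring_center 0.64 [312.  85.  98.  97.] [598.6 -25.8 200. ]
0.92 [314.  83. 118. 105.] [597.9 -26.9 200. ]
0.22 [496. 129. 120. 117.] [ 563.3 -174.1  200. ]
22.0167 [-0.23  0.1   0.25  1.6  -0.02  1.45 -1.56]
```

```bash
python3 - <<'E'
import cv2,numpy as np
a=cv2.imread('pics/ra.png');b=cv2.imread('pics/rb.png')
cv2.imwrite('pics/ringcrop.png',np.hstack([cv2.resize(i[10:160,248:380],None,fx=3,fy=4,interpolation=cv2.INTER_CUBIC) for i in(a,b)]))
E
```

```text
(no output)
```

View pics/ringcrop.png

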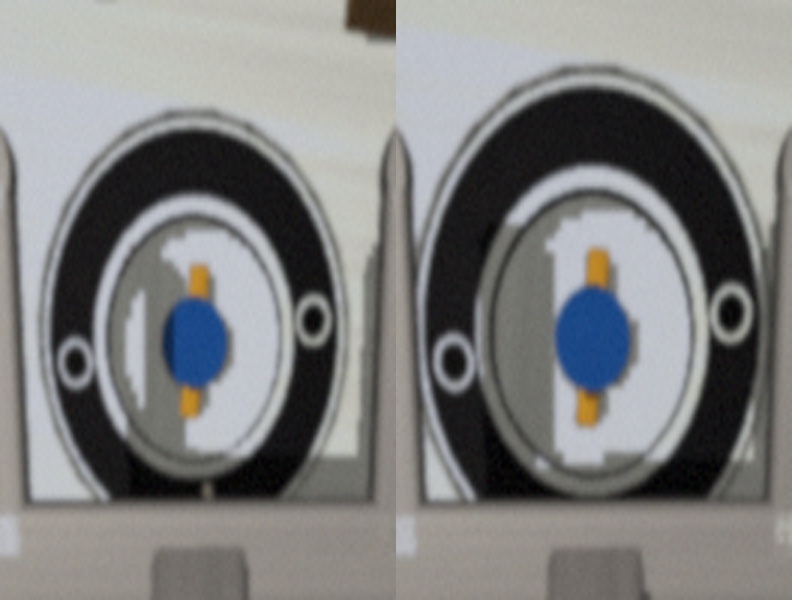

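The crop (left z=330, right z=290) shows both holes with bright chamfers, at left view (75,362), (313,320) and right view (454,361), (732,313). The blue and yellow cutter is in the middle. I'll compute the positions with a sub-pixel annulus fit.

```bash
cat > holes.py <<'E'
from h import *
def refine(pix,uv,k=8,w=9,rr=(1.5,6.5)):
    g=cv2.cvtColor(pix,6).astype(float);best=None
    y,x=np.mgrid[-w:w+.01:.25,-w:w+.01:.25];rad=np.hypot(x,y)
    for it in range(1):
        for r in np.arange(rr[0]+1,rr[1],.25):   # annulus radius
            ker=np.exp(-((rad-r)/.9)**2);ker/=ker.sum();kin_=(rad<r-1.3).astype(float);kin_/=max(kin_.sum(),1)
            ko=((rad>r+1.5)&(rad<r+2.5)).astype(float);ko/=ko.sum()
            big=cv2.resize(g[int(uv[1])-16:int(uv[1])+17,int(uv[0])-16:int(uv[0])+17],None,fx=4,fy=4,interpolation=cv2.INTER_CUBIC)
            s=cv2.filter2D(big,-1,ker-.7*kin_-.3*ko)
            c=np.s_[40:92,40:92];_,m,_,l=cv2.minMaxLoc(s[c])
            if best is None or m>best[0]: best=(m,(l[0]+40-1.5)/4+int(uv[0])-16,(l[1]+40-1.5)/4+int(uv[1])-16,r)
    return best
E
python3 - <<'E'
from holes import *
s=np.load('ring.npz');im=shot("wrist")
o={'L':[],'R':[]}
for n,T,uv in(('ra','Ta',dict(L=(273,100.5),R=(352.3,90))),('rb','Tb',dict(L=(267.3,100.3),R=(360,88.3)))):
    pic=cv2.imread(f'pics/{n}.png');v=dict(im,Tw=s[T]);X={}
    for h in'LR':
        b=refine(pic,uv[h]);print(n,h,np.round(b,2),uv[h]);u=np.array(b[1:3]);o[h].append((v,u));X[h]=onz(v,u,200)
    d=X['L']-X['R'];print(X['L'].round(1),X['R'].round(1),'centre',((X['L']+X['R'])/2).round(2),'spacing',np.linalg.norm(d),'yaw',np.arctan2(-d[0],d[1]))
for h in'LR': print(h,tri(o[h]))
a=[(dict(im,Tw=s['Ta']),(313,95.5)),(dict(im,Tw=s['Tb']),(313.7,94.5))];print('cutter',tri(a))
# pins refined: prong circle in the lifted picture l.png vs grasp
g=cv2.imread('pics/rb.png');cv2.imwrite('pics/pr.png',g[20:140,215:415])
hsv=cv2.cvtColor(cv2.imread('pics/grasp.png'),cv2.COLOR_BGR2HSV)
m=(hsv[:,:,1]<90)
for r in(60,70,80,90): xs=np.where(m[r,200:430])[0]+200;print(r,xs.min(),xs.max(),[int(x) for x in xs[np.r_[True,np.diff(xs)>1]]],[int(x) for x in xs[np.r_[np.diff(xs)>1,True]]])
for c in(236,237,392,393): ys=np.where(m[:120,c])[0];print(c,ys.min())
E
```

```text
ra L [ 80.3  272.62 100.38   4.75] (273, 100.5)
ra R [ 83.05 351.88  89.62   5.  ] (352.3, 90)
[585.5   9.6 200. ] [594.6 -62.1 200. ] centre [590.06 -26.26 200.  ] spacing 72.24431922149066 yaw 0.1259823269133386
rb L [ 87.43 266.88 100.12   5.75] (267.3, 100.3)
rb R [ 90.46 359.38  87.88   5.75] (360, 88.3)
[585.7   9.5 200. ] [594.6 -62.3 200. ] centre [590.14 -26.41 200.  ] spacing 72.3894756051055 yaw 0.1241801069748045
L (array([585.61622614,   9.8869439 , 197.6830583 ]), [0.1, 0.1])
R (array([594.16675004, -61.00073659, 208.95795064]), [0.0, 0.0])
cutter (array([589.07663318, -27.21522767, 221.86889892]), [0.0, 0.0])
60 223 429 [223, 375, 423] [252, 404, 429]
70 224 429 [224, 375, 422] [253, 404, 429]
80 200 429 [200, 225, 374, 421] [200, 253, 403, 429]
90 200 429 [200, 225, 374, 420] [202, 254, 402, 429]
236 35
237 35
392 34
393 35
```

```bash
python3 - <<'E'
from h import *
hsv=cv2.cvtColor(cv2.imread('pics/l.png'),cv2.COLOR_BGR2HSV);m=hsv[:,:,1]<90
hsv2=cv2.cvtColor(cv2.imread('pics/grasp.png'),cv2.COLOR_BGR2HSV);m2=hsv2[:,:,1]<90
for nm,mm in(('grasp',m2),('lift',m)):
    for r in(70,90): xs=np.where(mm[r,215:415])[0]+215;print(nm,r,[int(x) for x in xs[np.r_[True,np.diff(xs)>1]]],[int(x) for x in xs[np.r_[np.diff(xs)>1,True]]])
    print([int(np.where(mm[20:120,c])[0].min()+20) for c in(230,236,242,386,392,398)],'bar rear',[int(np.where(mm[100:,c])[0].max()) for c in(250,)])
psi=.125;off=101.3;C=np.array([590.1,-26.35]);xy=C-off*np.array([np.cos(psi),np.sin(psi)])
env.goto([*xy,260],down(psi));env.servo_line([*xy,228],speed=80);env.hold(.3)
c=shot("wrist");save(c,'hov.png');f0=np.array(status.current_ft_force());print(xy,status.current_tcp_pos(),f0,status.current_clock())
for z in np.arange(225,206.4,-1.5):
    env.servo_line([*xy,z],speed=40);f=np.array(status.current_ft_force())-f0;print(round(z,1),np.round(f,1),round(status.current_tcp_pos()[2],1))
    if f[2]>8: break
d=shot("wrist");save(d,'con.png');print(status.current_clock(),status.current_ft_torque())
E
```

```text
grasp 70 [224, 375] [253, 404]
grasp 90 [225, 374] [254, 402]
[36, 35, 37, 36, 34, 35] bar rear [298]
lift 70 [215, 367] [257, 414]
lift 90 [215, 366] [258, 414]
[20, 20, 20, 20, 20, 20] bar rear [298]
[489.59037631 -38.97955049] [489.78659356 -39.00436892 228.34889138] [ 0.36327315 -0.23757652 -2.21877419] 23.2333
225.0 [-0.3  0.1  0.7] 224.7
223.5 [0.3 1.1 0.7] 223.4
222.0 [-0.5  0.7  0.4] 221.9
220.5 [ 0.1 -0.6  0.5] 220.4
219.0 [-0.8 -0.2  0.2] 218.9
217.5 [-1.2  0.5 -0.3] 217.4
216.0 [-0.1 -0.3  0.2] 215.9
214.5 [-0.3 -0.5  0.8] 214.6
213.0 [-2.3 -0.6  4. ] 213.5
211.5 [-1.6  1.   5.9] 212.0
210.0 [-1.2 -0.   7.3] 210.4
208.5 [-3.1 -0.4  7.3] 208.8
207.0 [-4.1  0.   8.8] 207.3
26.5333 [ 0.01981547 -0.04206357  0.02294096]
```

```bash
python3 - <<'E'
import cv2,numpy as np
a=cv2.imread('pics/hov.png');b=cv2.imread('pics/con.png')
cv2.imwrite('pics/hc.png',np.hstack([cv2.resize(i[0:300,215:415],None,fx=2,fy=2,interpolation=cv2.INTER_CUBIC) for i in(a,b)]))
E
```

```text
(no output)
```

View pics/hc.png

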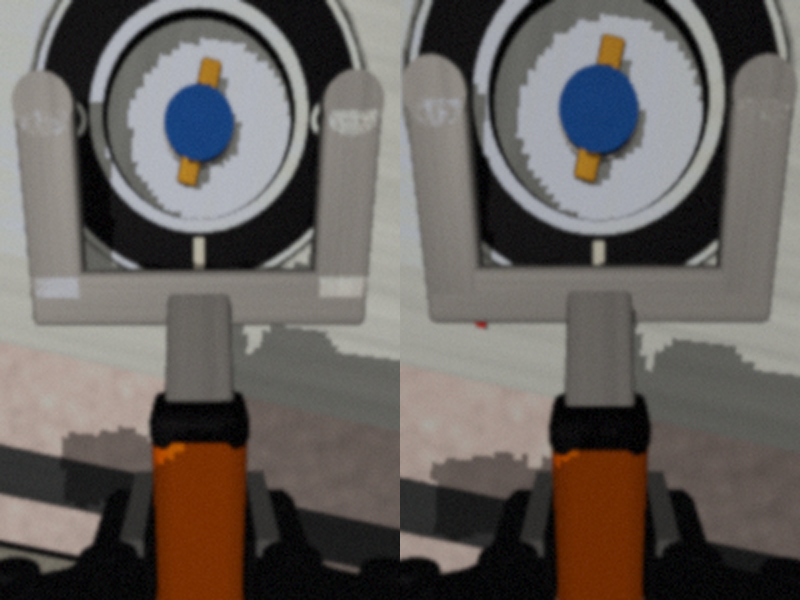

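The left half (hover) shows the prong tips at (44,70) and (354,70), with the hole chamfers just visible inside the prongs at (82,118) and (315,118), so sideways alignment is good. The right half (contact) shows the prongs larger and higher, so the pins landed on the ring without entering and the fork pitched up about 0.07 rad in the grip. The handle and cross-bar distances put the pins about 6 mm behind the prong-end centre. I'll lift, level the fork by pitching the tool, and search forward.

```bash
cat > eng.py <<'E'
from h import *
psi=.125;C=np.array([590.1,-26.35]);e=np.array([np.cos(psi),np.sin(psi)])
def ori(th,ps=psi): # pitch nose down by th
    return (R.from_rotvec(th*np.array([-np.sin(ps),np.cos(ps),0]))*R.from_quat(down(ps))).as_quat()
E
python3 - <<'E'
from eng import *
xy=C-101.3*e
env.servo_line([*xy,224],speed=80);gripper_close(110);env.hold(.2)
n=shot("wrist");save(n,'lift2.png');con=cv2.imread('pics/con.png')
for u0 in(215,375):
    t=cv2.cvtColor(con[20:75,u0:u0+45],6);w=cv2.cvtColor(n['pixels'][8:100,u0-15:u0+60],6)
    _,m,_,l=cv2.minMaxLoc(cv2.matchTemplate(w,t,cv2.TM_CCOEFF_NORMED));print(u0,round(m,2),'du',l[0]-15,'dv',l[1]-12)
for a,b in(('hov.png','grasp'),('lift2.png','')):
    g=cv2.Canny(cv2.imread('pics/'+a),40,90)
    for r in(60,70,80,90):print(a,r,[int(x) for x in np.where(g[r,215:415])[0]+215])
print(status.current_finger_gap()*85,status.current_ft_force(),status.current_clock())
E
```

```text
215 0.75 du 6 dv 5
375 0.84 du -1 dv 3
hov.png 60 [222, 225, 228, 233, 235, 251, 255, 258, 260, 266, 268, 278, 297, 332, 360, 362, 368, 370, 373, 376, 382, 384, 394, 396, 397, 398, 399, 402, 403, 405]
hov.png 70 [223, 251, 261, 267, 270, 280, 299, 329, 330, 334, 358, 361, 367, 375, 404]
hov.png 80 [224, 252, 263, 264, 270, 271, 273, 274, 281, 282, 303, 304, 309, 310, 326, 329, 355, 358, 364, 374, 403]
hov.png 90 [225, 253, 269, 276, 277, 286, 287, 303, 304, 312, 318, 319, 349, 352, 359, 360, 374, 403]
lift2.png 60 [219, 249, 253, 256, 257, 258, 265, 267, 277, 296, 332, 335, 361, 363, 370, 372, 375, 379, 397, 402, 403, 404, 405, 410]
lift2.png 70 [220, 250, 260, 266, 269, 280, 299, 300, 329, 330, 334, 359, 362, 369, 379, 408]
lift2.png 80 [221, 251, 263, 270, 271, 282, 304, 311, 312, 314, 317, 318, 325, 326, 355, 356, 358, 359, 365, 377, 407]
lift2.png 90 [223, 252, 268, 276, 277, 286, 287, 304, 305, 313, 316, 317, 318, 319, 349, 352, 353, 360, 376, 406]
20.245364678380078 [-0.25404893 -0.08447952 -1.11930993] 27.3667
```

```bash
cat >> eng.py <<'E'
def tcp(off,gz,th,ps=psi,lat=0,c=C):
    ee=np.array([np.cos(ps),np.sin(ps)]);q=ori(th,ps);tz=R.from_quat(q).as_matrix()[:,2]
    g=np.append(c-off*ee+lat*np.array([-ee[1],ee[0]]),gz);return (g+18.7*tz).tolist(),q.tolist()
E
python3 - <<'E'
from eng import *
th=.053
def go(off,gz,sp=40,lat=0): p,q=tcp(off,gz,th,lat=lat);env.servo_line(p,q,speed=sp)
go(97,242);env.hold(.2);f0=np.array(status.current_ft_force());F=lambda:np.round(np.array(status.current_ft_force())-f0,1)
gz=236.
while gz>228:
    go(97,gz);f=F();
    if f[2]>2.5: break
    gz-=.7
print('contact gz',gz,f,status.current_clock())
if gz<229: print('in?')
else:
    off=97
    while off>90:
        off-=.6;go(off,gz,sp=15);f=F();print(round(off,1),f)
        if f[2]<0.8 or abs(f[0])>9: break
    for k in range(3): gz-=.7;go(off,gz,sp=20);f=F();print('z',round(gz,1),f)
print(off,gz,status.current_tcp_pos(),status.current_clock())
im=shot("wrist");save(im,'e2.png')
E
```

```text
contact gz 231.80000000000007 [-2.8  0.1  4.4] 29.6167
96.4 [-1.1 -1.4  3.3]
95.8 [ 2.1 -1.1  0.7]
z 231.1 [2.2 0.6 2.4]
z 230.4 [ 2.7 -0.3  4.2]
z 229.7 [3.7 0.1 4.8]
95.80000000000001 229.7000000000001 [494.42503531 -38.33610194 211.32886981] 30.8667
```

```bash
python3 - <<'E'
from eng import *
th=.053;f0=np.array([-.25,-.08,-1.2]);F=lambda:np.round(np.array(status.current_ft_force())-f0,1)
def go(off,gz,sp=30,lat=0): p,q=tcp(off,gz,th,lat=lat);env.servo_line(p,q,speed=sp);return F()
gz=230.4;print(go(95.8,gz))
for off in(95.2,94.6,94.0):
    f=go(off,gz,15);print(off,f)
    if f[0]<.5: break
while gz>226:
    gz-=.8;f=go(off,gz);print('z',round(gz,1),off,f,np.round(status.current_tcp_pos()[2],1))
    if f[2]>9: break
    if f[0]>2.5: off-=.3
    if f[0]<-2.5: off+=.3
print(status.current_ft_torque(),status.current_clock(),status.current_finger_gap()*85);im=shot("wrist");save(im,'e3.png')
g=cv2.Canny(im['pixels'],40,90)
for r in(60,70,80,90):print(r,[int(x) for x in np.where(g[r,210:420])[0]+210])
E
```

```text
[5.8 0.6 2.9]
95.2 [3.6 0.  3.1]
94.6 [ 5.4  0.8 -0.5]
94.0 [ 2.   1.  -0.6]
z 229.6 94.0 [ 1.8  0.4 -0.4] 210.8
z 228.8 94.0 [ 1.9  0.5 -0.6] 210.0
z 228.0 94.0 [ 0.8  0.1 -0.3] 209.2
z 227.2 94.0 [ 0.9  0.1 -1. ] 208.4
z 226.4 94.0 [ 0.4 -0.1  0.1] 207.6
z 225.6 94.0 [-2.6  0.3  4.3] 207.3
[-0.0580868   0.28151428 -0.0003545 ] 33.4167 20.153567146028244
60 [214, 217, 219, 224, 226, 228, 230, 237, 238, 249, 252, 257, 261, 273, 294, 334, 367, 370, 377, 380, 411, 413]
70 [215, 218, 221, 249, 252, 258, 261, 272, 294, 334, 337, 367, 370, 377, 380, 412]
80 [217, 220, 250, 255, 260, 263, 275, 299, 300, 328, 329, 335, 336, 365, 367, 375, 378, 406, 410]
90 [220, 223, 251, 256, 264, 265, 268, 278, 303, 313, 314, 315, 320, 360, 363, 364, 372, 377, 407]
```

The pins dropped in: the tool went down freely for 4 mm and the fork then seated. Now I'll turn the ring clockwise.

```bash
python3 - <<'E'
from eng import *
th=.053;f0=np.array([-.25,-.08,-1.2])
def st(ps):
    F=np.array(status.current_ft_force())-f0;t=np.array(status.current_ft_torque());p=np.array(status.current_tcp_pos())
    r=(p[:2]-C)/1000;return F,t[2]+r[0]*F[1]-r[1]*F[0]
ps=psi
print(st(ps))
while ps>-.60:
    ps-=.06;p,q=tcp(94.0,226,th,ps);env.servo_line(p,q,speed=35)
    F,m=st(ps);print(round(ps,3),F.round(1),'Mz',round(m,2))
    if m>1.2 or np.abs(F).max()>25: break
env.hold(.25);F,m=st(ps);print(F.round(1),m,R.from_quat(status.current_ee_rot()).as_matrix()[:2,0],status.current_clock())
im=shot("wrist");save(im,'turn.png')
E
```

```text
(array([-2.86391378,  0.74397213,  4.9335597 ]), np.float64(-0.10319462029751392))
0.065 [ 4.7 -0.2 -0.2] Mz 0.21
0.005 [ 4.9 -0.1 -0.3] Mz 0.19
-0.055 [ 5.6 -0.1 -0.1] Mz 0.21
-0.115 [ 5.7  0.5 -0.9] Mz 0.14
-0.175 [ 5.7  0.5 -0.3] Mz 0.09
-0.235 [ 4.7  0.6 -0.9] Mz 0.11
-0.295 [ 5.1 -0.  -0.8] Mz 0.12
-0.355 [ 4.9 -0.2  0.4] Mz 0.16
-0.415 [ 5.2 -0.1 -0.5] Mz 0.15
-0.475 [ 6.5 -2.  -0.4] Mz 0.61
-0.535 [ -1.7 -11.8   3.3] Mz 3.95
[ -1.4 -11.5   3.3] 4.0041152542637155 [ 0.85987476 -0.50775773] 37.2
```

The stop was reached: the moment jumps at yaw −0.475, after 0.60 rad of turn. I'll ease off slightly, lift straight out, and check the spanner's pose in the grip.

```bash
python3 - <<'E'
from eng import *
th=.053;f0=np.array([-.25,-.08,-1.2])
def st():
    F=np.array(status.current_ft_force())-f0;t=np.array(status.current_ft_torque());p=np.array(status.current_tcp_pos())
    r=(p[:2]-C)/1000;return F.round(1),round(t[2]+r[0]*F[1]-r[1]*F[0],2)
ps=-.535
for ps in(-.51,-.495,-.485):
    p,q=tcp(94.0,226,th,ps);env.servo_line(p,q,speed=35);s=st();print(ps,s)
    if s[1]<.6: break
for gz in(229,232,236):
    p,q=tcp(94.0,gz,th,ps);env.servo_line(p,q,speed=40);print(gz,st())
p,q=tcp(94.0,300,th,ps);env.servo_line(p,q,speed=150)
im=shot("wrist");save(im,'out.png');print(ps,status.current_clock())
g=cv2.Canny(im['pixels'],40,90)
for r in(60,70,80,90,120):print(r,[int(x) for x in np.where(g[r,205:425])[0]+205])
for n in("insert_ring",):
    for m in viewer.masks_of(n,im): print(m['confidence'],np.round(m['rect']))
from holes import refine
ee=lambda a:np.array([-np.sin(a),np.cos(a)])
out=[]
for a in (-.47,):
    for s in(1,-1):
        X=np.append(C+s*36*ee(a),200);u=proj(im,X);b=refine(im['pixels'],u);print(u.round(1),np.round(b,2));out.append(onz(im,b[1:3],200))
d=out[0]-out[1];print('spacing',np.linalg.norm(d),'ring yaw',np.arctan2(-d[0],d[1]),(out[0]+out[1])/2)
E
```

```text
-0.51 (array([ 2.4, -6.6,  1.2]), np.float64(2.54))
-0.495 (array([ 4.1, -5.3,  0.6]), np.float64(1.84))
-0.485 (array([ 4.4, -3.3, -0.2]), np.float64(1.2))
229 (array([11.7, -4.4, -9.8]), np.float64(1.07))
232 (array([ 0.7,  0.9, -0.4]), np.float64(0.04))
236 (array([-0.5, -0. , -1.4]), np.float64(-0.03))
-0.485 39.375
60 [219, 249, 253, 272, 277, 279, 297, 304, 306, 307, 319, 320, 321, 322, 347, 350, 355, 362, 363, 364, 365, 366, 367, 368, 374, 377, 379, 408]
70 [220, 250, 257, 258, 267, 268, 271, 275, 278, 296, 300, 327, 330, 349, 351, 355, 357, 360, 368, 372, 374, 379, 407]
80 [222, 251, 256, 257, 260, 261, 265, 266, 269, 270, 272, 276, 279, 296, 297, 302, 326, 327, 348, 350, 355, 373, 376, 378, 404, 405, 407]
90 [223, 251, 253, 256, 275, 280, 283, 297, 315, 316, 325, 344, 347, 351, 352, 371, 374, 377, 385, 386, 387, 407]
120 [226, 253, 256, 269, 270, 275, 276, 277, 314, 319, 350, 351, 357, 373, 403]
0.36 [312. 186. 191. 313.]
[262.6  73.2] [ 91.87 262.62  76.12   6.25]
[363.9  71.5] [ 94.26 364.12  68.38   6.25]
spacing 72.31620623393638 ring yaw -0.4158200792991274 [590.16099536 -26.33981211 200.        ]
```

The ring now sits at yaw −0.416, so it turned 0.541 rad and met a hard stop. The spanner is unchanged in the grip. Next I return it to its rest.

```bash
python3 - <<'E'
from eng import *
th=.053
# red mark check with the contact picture
im=shot("wrist");p=np.append(C-101.3*e,207.3);T=np.eye(4);T[:3,:3]=R.from_quat(down(psi)).as_matrix();T[:3,3]=p
con=dict(im,Tw=T@np.array(im['tool_from_camera']));pc=cv2.imread('pics/con.png').astype(int)
m=(pc[:,:,2]>pc[:,:,1]+70)&(pc[:,:,2]>pc[:,:,0]+70);m[:,:235]=0;m[:,275:]=0;m[:150]=0;m[175:]=0
v,u=np.where(m);print('red px',len(u),u.mean() if len(u) else None,v.mean() if len(u) else None)
if len(u): X=onz(con,(u.mean(),v.mean()),200)[:2]-C;print('red mark angle (ring yaw eq.)',np.arctan2(-X[1],-X[0]),np.hypot(*X))
q=np.array(status.current_tcp_pos());env.servo_line([q[0],q[1],330],speed=200)
c=np.array([468.,367.]);pose=lambda gz:tcp(0,gz,th,.09,c=c)
pp,qq=pose(350);env.goto(pp,qq);print(status.current_clock(),np.round(status.current_joints(),2))
pp,qq=pose(185);env.servo_line(pp,qq,speed=150);env.hold(.2)
f0=np.array(status.current_ft_force())
for gz in(178,174,171,169,168,167,166.2,165.5):
    pp,qq=pose(gz);env.servo_line(pp,qq,speed=40);f=np.array(status.current_ft_force())-f0;print(gz,f.round(1))
    if f[2]>3: break
d=shot("wrist");save(d,'pre.png');print(status.current_clock())
a=cv2.cvtColor(cv2.imread('pics/grasp.png'),cv2.COLOR_BGR2HSV)[:,:,1]<90;b=cv2.cvtColor(d['pixels'],cv2.COLOR_BGR2HSV)[:,:,1]<90
for r in(60,70,90):
    for mm in(a,b): xs=np.where(mm[r,205:415])[0]+205;print(r,[int(x) for x in xs[np.r_[True,np.diff(xs)>1]]],[int(x) for x in xs[np.r_[np.diff(xs)>1,True]]])
E
```

```text
red px 4 255.0 161.75
red mark angle (ring yaw eq.) -0.40784153063941586 61.31327546528931
41.1917 [-0.69  0.33 -0.02  1.22 -0.02  1.63 -2.19]
178 [ 0.1 -2.3 -0.3]
174 [-0.1 -2.1  0.8]
171 [ 0.5 -1.7 -0.1]
169 [-0.1 -2.2 -0.1]
168 [ 0.  -1.9 -0.4]
167 [ 1.2 -1.8 -0.1]
166.2 [-0.4 -1.9  1.8]
165.5 [-2.1 -3.7  7.4]
44.7667
60 [223, 375] [252, 404]
60 [220, 378] [251, 409]
70 [224, 375] [253, 404]
70 [221, 377] [251, 408]
90 [225, 374] [254, 402]
90 [223, 376] [253, 405]
```

The red mark's angle (−0.408) matches the ring's (−0.416), so the ring is locked, and the spanner is touching its rest. I'll release it and verify.

```bash
python3 - <<'E'
from eng import *
th=.053;c=np.array([468.,367.]);pose=lambda gz:tcp(0,gz,th,.09,c=c)
pp,qq=pose(166);env.servo_line(pp,qq,speed=20);let_go();env.hold(.2)
pp,qq=pose(200);env.servo_line(pp,qq,speed=80)
T3=np.load('rest.npz')['T3']
env.servo_line([468,367,230],down(.09),speed=120);env.hold(.3)
d=shot("wrist");save(d,'fin.png');ref=cv2.imread('pics/sp3.png')
print('pose diff mm',np.round(d['Tw'][:3,3]-T3[:3,3],1))
def orange(p):
    h=cv2.cvtColor(p,cv2.COLOR_BGR2HSV);m=((h[:,:,0]>3)&(h[:,:,0]<16)&(h[:,:,1]>210)).astype(np.uint8);m[:, :250]=0;m[:,380:]=0
    return cv2.minAreaRect(np.argwhere(m)[:,::-1].astype(np.float32))
def prong(p):
    h=cv2.cvtColor(p,cv2.COLOR_BGR2HSV)[:,:,1]<90;o=[]
    for r in(80,100): xs=np.where(h[r,245:385])[0]+245;o.append(([int(x) for x in xs[np.r_[True,np.diff(xs)>1]]],[int(x) for x in xs[np.r_[np.diff(xs)>1,True]]]))
    return o
for p in(ref,d['pixels']): print(orange(p),prong(p))
t=cv2.cvtColor(ref[55:200,250:375],6);_,m,_,l=cv2.minMaxLoc(cv2.matchTemplate(cv2.cvtColor(d['pixels'][35:220,230:395],6),t,cv2.TM_CCOEFF_NORMED));print('match',m,l[0]-20,l[1]-20)
env.servo_line([440,345,330],speed=200)
s=shot("scene");r=viewer.masks_of("spanner_grip",s)
for x in r: print(round(x['confidence'],2),np.round(x['rect']))
for n in("push_block_mid","spare_ring_mid","toy_car_mid","brush_pot_mid","paint_bottle_mid"):
    sd=shot("side");x=viewer.masks_of(n,sd);print(n,[np.round(i['rect'][:2]) for i in x[:1]])
print(status.current_clock())
E
```

```text
pose diff mm [-0.1 -0.1 -1.2]
((305.876708984375, 257.7760314941406), (275.2704772949219, 83.92117309570312), 86.35881805419922) [([256, 352], [274, 369]), ([258, 352], [275, 369])]
((307.4494323730469, 260.154052734375), (283.0792236328125, 81.1607666015625), 79.5625228881836) [([257, 353], [275, 371]), ([258, 352], [276, 370])]
match 0.9765491485595703 0 0
0.75 [436. 163.  32.  54.]
0.57 [441. 216.  29.  58.]
push_block_mid [array([261., 192.])]
spare_ring_mid [array([332., 143.])]
toy_car_mid [array([333., 277.])]
brush_pot_mid [array([336., 122.])]
paint_bottle_mid [array([187., 272.])]
48.6333
```

```bash
python3 -c "
from h import *
print(status.current_ft_force(),status.current_finger_gap());print(workorder.job_done())"
```

```text
[ 0.31826732  0.29189547 -0.99403707] 1.0025429098089098
the job is handed in; nothing more can be done
None
```

I handed the job in at about 49 s of the 69 s: the ring is turned to its stop, the dial is at 2, the spanner is back on its rest as it lay, and the bystanders I could re-check had not moved (I didn't re-check the collet wrench); the hand-in call returned no verdict.

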